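Hold the UV pen over the uncovered chip

ROBOT

A 6-joint arm with a two-finger parallel gripper is mounted at the origin on a cart in front of the work surface, level with it; the furniture and walls round the work are solid. World frame = base frame: x ahead of the robot, y to its left, z up, the work surface at z = 0. Lengths are in m, angles in rad, forces in N, time in s.
With the tool pointing down it reaches from about 0.275 to 0.825 m from the base axis. Payload 5.2 kg.
Tool frame: the origin (TCP) lies between the finger pads; the fingertips stand 19 mm ahead of it and the grasp point (between the pads) is the TCP; z points along the fingers, y is the line along which they close (so a half turn about z gives the same grasp; the last joint's range is limited). The gripper opens to 93 mm and grips with 3 to 60 N. Pads are 15 mm wide; open, the fingers measure 128 mm over their backs; the gripper's body (75 mm by 188 mm) begins 65 mm behind the grasp point.
Start: joints at [-1.31, 0.259, 1.535, -0, 1.348, -0.203], TCP at [0.246, -0.492, 0.238] pointing down, gripper open.
Joint ranges: [-3.14, 3.14], [-0.91, 2.08], [0.19, 2.58], [-1.22, 4.36], [0.22, 2.71], [-3.12, 3.12]. Speed limits (rad/s): [2.57, 2.57, 3.14, 3.14, 3.14, 3.14].

INTERFACE

Orientations are given as a rotation vector (axis times angle).
In Python, from rig import * gives the robot as it stands. The module is installed in compiled form; this text tells all that it offers.
- The arm moves only by the tool jog_arm, never from a script. Its argument "steps" is a list of rows, each a list of 7 numbers: the turn, a rotation vector about the tool's x, y, z in degrees, then the shift along the tool's x, y, z in m, then the opening in per cent of the stroke, from 0 (shut) to 100 (fully open). In form: [[ax, ay, az, dx, dy, dz, hand], ...]. A call has 1 to 12 rows; each row is the pose to reach, as a shift and turn from the pose commanded when the call began, along the tool's axes at that moment; what a row does not reach only later rows make up. A row lasts 1/8 s, in which the tool goes at most 62.5 mm and 10.7 degrees, less where a joint would pass 70% of its speed; a pose out of reach is approached as far as the arm can. A call with a gripper value outside its range is refused whole. The fingers move at their own pace and stop on an object; "squeeze" is the grip in N (left out, the last holds). Time passes only in rows, so rows that repeat a pose let the fingers close. It gives the time, the measured TCP pose, the force, the opening and the grip force at its end, in the units of the state.
- get_state(): the state, without advancing time (a new reading comes with each control period).
- grab_frame(name): name is "scene" or "top"; returns a dict with "img" (400x640x3 uint8, red, green, blue), "vertical_fov" (degrees; the focal length in pixels is half the picture's height over the tangent of half this angle, whatever the lens; pixels are square), "cx", "cy" (the principal point, pixels), "position" and "attitude" of the camera in the world. Camera axes: x right, y up, looking along -z (the intrinsics and any distortion apply to the point x, -y, -z); pixel columns grow to the right and rows downward; lengths in m; the calibration is good to about 2 mm. A picture is of the moment at which its call begins. There is no depth.
- job_done(): hands the job in; it is judged then, once.
The state is a dict: "clock": time; "joint_positions": joint angles; "joint_velocities": joint speeds; "joint_efforts": joint torques, N m; "ee_pos": TCP position; "tcp_rot": TCP orientation; "ft_force": force on the tool from outside, world axes, zero at the start; "torque": the same for the moment, N m; "opening": finger opening in m; "finger_force": force on a finger pad.
Only numpy, scipy, OpenCV 4.12 (cv2) and the standard library are available. Lean on these libraries where they do the work, as an engineer would, in place of code of your own. Each camera call takes 0.05 s, during which the arm holds its last target. There are 200 camera calls.

TASK

The glue under the front chip is to be light-cured while the other two chips stay in the dark. By its upright pull post, draw the sample tray out from under the amber hood until the first engraved line across the tray lies at the hood's front edge, so that only the front chip is out, and let go. Then lift the UV pen out of its stand, carry it over the standing optics without disturbing them, and end there, still holding it (do not put it down): upright, nose down, at rest, its tip about 5 mm above the middle of the front chip and nothing touching the chips or the slide.

Things in the scene. Friction and masses are not known exactly. Their poses are not given: they have to be found in the camera images.
- slide_base: Light-shielded sample slide, fixed to the table: aluminium base 166 x 94 x 6 mm under a see-through amber hood 140 long (x) x 66 wide (y), top 48 mm above the table, open only at the front. Origin: on the table under the middle of the hood's front edge (black frame); x runs back along the hood, the tray comes out along -x.
- tray (a joint): How far the tray is drawn out (m): 0 in, grows along -x of slide_base, end 0.085. No spring; about 3 N friction, stays where left. Aluminium plate 44 mm wide, upper face 16 mm above the table, three chips 40 mm apart along its middle, thin dark lines across it midway between chips. First line (behind the front chip) at the hood's edge: 0.040; middle chip emerges at 0.052. Start 0 to 0.012.
- pull_post (a point): Centre of the top end of the tray's pull post (moves with the tray): an upright round steel post near the tray's front end, in front of the hood, 14 mm in diameter over its upper 24 mm, 38 mm tall above the tray (top 54 mm above the table), 50 mm in front of the front chip's middle.
- chip_top (a point): Middle of the gold upper face of the front chip, which moves with the tray; the face is 16 (x) x 21 (y) mm, level, 28 mm above the table.
- chip_front: The front gold chip on its small brass stub, fixed to the tray; 16 x 21 mm, 12 mm tall. Origin: middle of the stub's underside, 12 mm below chip_top. The middle and rear chips look the same and stand behind it.
- uv_pen: UV curing pen, loose, about 70 g, 120 mm long, upright in its stand, nose down. Origin: centre of the nose end face; z up along the pen. Nose 10 mm thick, cone to 18 mm; amber guard disc 36 mm wide, 4 thick, at 50 to 54 mm, by which it hangs on the stand; collar 21 mm wide to 62 mm; round handle 18 mm in diameter from 62 to 112 mm, the place to grip; rubber tail switch on top.
- pen_tip (a point): Centre of the pen's nose end face (the same point as the pen's origin); 14 mm above the table while the pen is in its stand.
- pen_stand: The pen's stand, fixed to the table: dark foot 60 mm in diameter with an upright tube 30 mm outside, 23 mm inside, rim 64 mm above the table. The pen hangs with 50 mm in the tube and must be lifted straight up at least 52 mm to be clear. Origin: centre of the underside.
- lens: A lens in a black ring on a short post, standing loose on the table, 32 x 32 x 66 mm. Origin: centre of the underside. Bystander.
- mirror: A square black mirror mount on a pedestal, standing loose on the table, 39 x 40 x 70 mm. Origin: centre of the underside. Bystander.
- holder: A black post holder with a slotted foot, standing loose on the table, 30 x 50 x 60 mm. Origin: centre of the underside. Bystander.

How it is judged:
On the way, in this order (a step that is already met when the one before it is completed fails the run):
1. the tray is drawn out so that its first line lies at the hood's front edge (within 5 mm) and the fingers have let go of it (value of joint tray between 0.035 and 0.045 m and contact force between the fingers and tray below 0.1 N), for 0.2 s.
2. the pen is lifted clear of its stand (height (world z) of pen_tip above 0.066 m and contact force between uv_pen and the fingers above 0.5 N), for 0.1 s.
At the end, for the whole second after the job is handed in: The tray's first line is within 5 mm of the hood's front edge (joint 0.035 to 0.045), and the fingers alone hold the pen at rest, upright within 0.1 rad, its tip within 5 mm sideways of the middle of the front chip and 2 to 9 mm above it, neither pen nor arm touching the slide (value of joint tray between 0.035 and 0.045 m and horizontal distance between pen_tip and chip_top below 0.005 m and z of pen_tip in the frame of chip_top between 0.002 and 0.009 m and angle between uv_pen's own z axis and vertical below 0.1 rad and contact force between uv_pen and the fingers above 0.5 N and contact force between uv_pen and slide_base below 0.05 N and contact force between uv_pen and pen_stand below 0.05 N and contact force between the arm and slide_base below 0.1 N and linear speed of uv_pen below 0.01 m/s); the arm keeps its last pose, push and grip.
It fails at once if the tray is drawn so far that the middle chip comes out from under the hood (value of joint tray above 0.052 m).
It fails at once if the front chip is touched (contact force between chip_front and anything else above 0.2 N).
It fails at once if the pen touches the slide (contact force between uv_pen and slide_base above 0.2 N).
It fails at once if one of the standing optics is shifted or tipped (distance of any of lens, mirror, holder from where it was at the start of the episode above 0.01 m or angle between any of lens, mirror, holder's own z axis and vertical above 0.3 rad).
It also fails if it takes over 58 s, if anything falls off the work surface, if the arm or the gripper's body presses on something with over 40 N, if the wrist force passes 120 N, or if a joint passes its speed limit or range.

## Working session

There is one attempt and no reset: what is moved stays moved. The work goes in short steps, Python scripts to look and compute and a tool call to move; the robot and the scene stay as the last step left them, time stands still between calls to the robot, and variables do not carry over. Pictures are saved under pics/ and viewed, at most 10 in all, crops included, and the job is handed in when it is done.

Besides the shell and the picture viewer there is one more tool, called after "Emit:" as name(argument=value, ...) on one line, values as JSON. jog_arm: Moves the arm, as the interface text tells. Its arguments: {"type":"object","properties":{"steps":{"type":"array"},"squeeze":{"type":"number"}},"required":["steps"]}

```bash
mkdir -p pics
cat > h.py <<'E'
from rig import *
import numpy as np, cv2
from scipy.spatial.transform import Rotation as R
def cam(n,save=None):
    f=grab_frame(n)
    if save: cv2.imwrite(save,f["img"][:,:,::-1])
    return f
def Rc(f):
    a=np.array(f["attitude"],float)
    return a if a.shape==(3,3) else R.from_rotvec(a).as_matrix() if a.size==3 else R.from_quat(a).as_matrix()
E
python3 - <<'E'
from h import *
for n in("scene","top"):
    f=cam(n,f"pics/{n}0.png"); print({k:v for k,v in f.items() if k!="img"})
print(get_state())
E
```

```text
{'vertical_fov': 43.316845545945284, 'cx': 320.29523907410095, 'cy': 199.18924022703868, 'position': array([0.19514209, 0.72631598, 0.66151522]), 'attitude': array([ 0.25384081, -1.2480779 , -2.42507042])}
{'vertical_fov': 47.91911081252235, 'cx': 320.6227643173392, 'cy': 199.91589949565963, 'position': array([ 0.3953608 , -0.03989334,  0.97531   ]), 'attitude': array([ 0.12720083, -0.1406377 , -1.55341749])}
{'clock': 0.1, 'joint_positions': array([-1.30978525e+00,  2.59285561e-01,  1.53593616e+00, -1.75537606e-05,
        1.34799769e+00, -2.02834954e-01]), 'joint_velocities': array([-4.01733519e-04, -1.51857621e-03, -1.76776725e-03, -4.39099314e-04,
       -8.96628148e-05, -2.05764275e-05]), 'joint_efforts': array([ 2.80709501e-03, -4.38206220e+01, -2.84644121e+01,  7.20270281e-02,
        3.61313496e-02, -5.63379308e-05]), 'ee_pos': array([ 0.24594629, -0.49144832,  0.23690755]), 'tcp_rot': array([-3.05589680e+00, -7.21725737e-01,  1.01141505e-04]), 'ft_force': array([-0.23507322,  0.06380694, -0.52844628]), 'torque': array([-0.01818232, -0.01871761, -0.02046432]), 'finger_force': 0.0, 'opening': 0.09341933541589116}
```

View pics/top0.png

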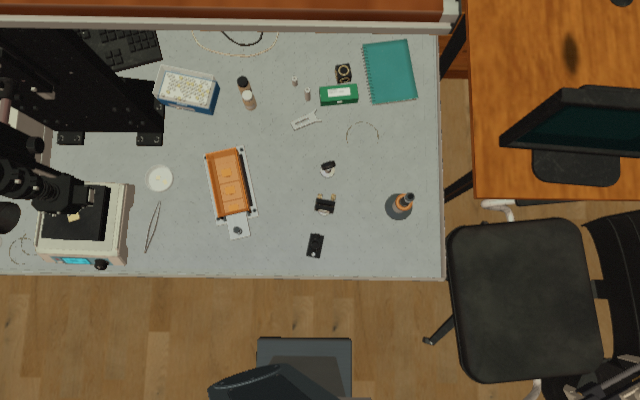

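View pics/scene0.png

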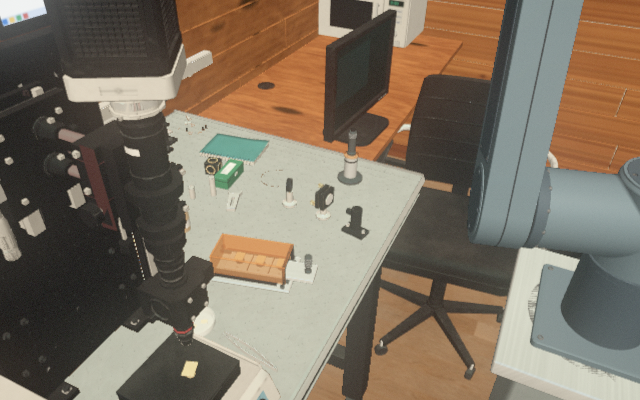

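The top view shows the hood around (230,185), the pull post at about (238,230) and the pen at (400,205). The optics are at (328,168), (325,205) and (315,245). I'll crop in on the parts that matter.

Run:
```python
import cv2,numpy as np
t=cv2.imread("pics/top0.png");s=cv2.imread("pics/scene0.png")
def c(im,x,y,w,h,k):return cv2.resize(im[y:y+h,x:x+w],None,fx=k,fy=k,interpolation=cv2.INTER_CUBIC)
a=c(t,196,140,66,100,6); b=c(t,296,150,122,110,3); 
cv2.imwrite("pics/c1.png",np.hstack([a,np.vstack([b,np.zeros((600-330,366,3),np.uint8)])]))
a=c(s,205,225,120,70,5); b=c(s,270,125,110,120,4)
cv2.imwrite("pics/c2.png",a);cv2.imwrite("pics/c3.png",b)
```

```text
(no output)
```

View pics/c1.png

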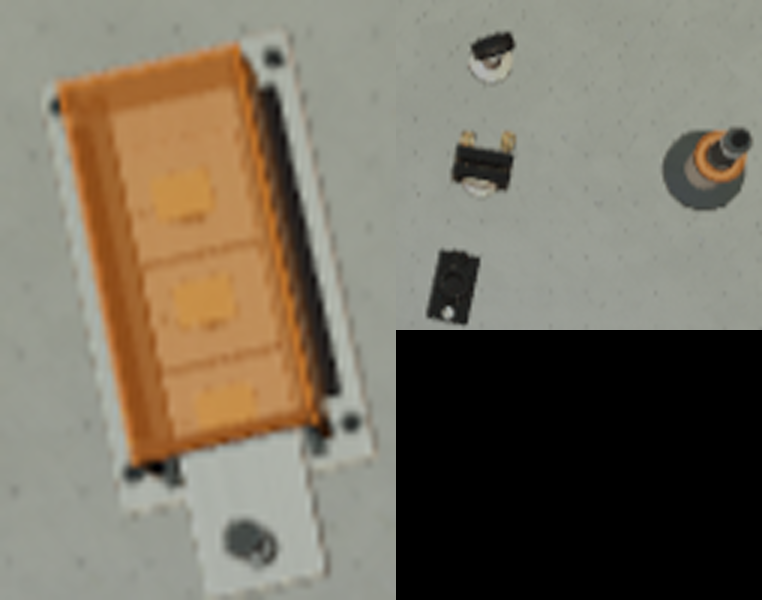

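View pics/c2.png

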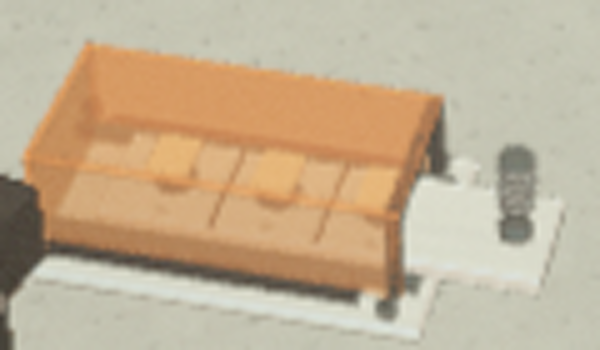

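View pics/c3.png

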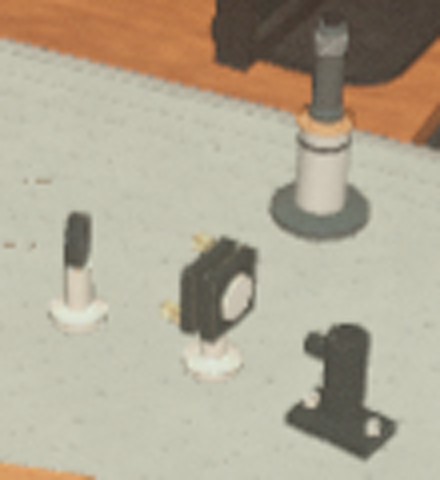

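c1 (6x, offset 196,140) shows the hood corners, two engraved lines, the chips and the post top at about (245,535). c2 and c3 show the same parts from the side. Next I fit the slide pose and the tray joint jointly from both cameras.

```bash
cat > fit.py <<'E'
from h import *
from scipy.optimize import least_squares
F={n:grab_frame(n) for n in("top","scene")}
def proj(n,P):
    f=F[n];p=Rc(f).T@(np.array(P)-f["position"]);k=200/np.tan(np.radians(f["vertical_fov"]/2))
    return np.array([f["cx"]-k*p[0]/p[2],f["cy"]+k*p[1]/p[2]])
def ray(n,uv,z):
    f=F[n];k=200/np.tan(np.radians(f["vertical_fov"]/2))
    d=Rc(f)@np.array([(uv[0]-f["cx"])/k,-(uv[1]-f["cy"])/k,-1]);o=f["position"];return (o+d*(z-o[2])/d[2])[:2]
def cp(u,v,ox,oy,k):return (ox+(u+.5)/k-.5,oy+(v+.5)/k-.5)
E
cat > m.py <<'E'
from fit import *
t=lambda u,v:("top",cp(u,v,196,140,6)); s=lambda u,v:("scene",cp(u,v,205,225,5))
o=lambda u,v:("top",cp(u-396,v,296,150,3)); w=lambda u,v:("scene",cp(u,v,270,125,4))
# (obs, x, xtype, y, z): x + a*q + b*base
O=[(t(135,463),0,0,.033,.048),(t(318,425),0,0,-.033,.048),(t(60,85),.14,0,.033,.048),(t(240,45),.14,0,-.033,.048),
(s(440,97),0,0,-.033,.048),(s(398,215),0,0,.033,.048),(s(90,45),.14,0,-.033,.048),(s(27,160),.14,0,.033,.048),
(t(245,536),-.03,1,0,.054),(s(517,152),-.03,1,0,.054),(t(225,360),.04,1,0,.016),(t(205,255),.08,1,0,.016),
(t(205,302),.06,1,0,.028),(t(183,195),.1,1,0,.028),(s(280,173),.06,1,0,.028),(s(175,158),.1,1,0,.028),(s(335,205),.04,1,0,.016),(s(230,187),.08,1,0,.016),
(t(125,510),0,2,.047,.006),(t(375,455),0,2,-.047,.006),(s(425,338),0,2,.047,.006)]
def W(p,x,ty,y,z):
    x=x-(p[3] if ty==1 else 0)-(p[4] if ty==2 else 0);c,S=np.cos(p[2]),np.sin(p[2]);return [p[0]+c*x-S*y,p[1]+S*x+c*y,z]
f=lambda p:np.concatenate([proj(a[0],W(p,*r))-a[1] for a,*r in O])
r=least_squares(f,[.4,.15,.2,.005,.01],loss="soft_l1");print(r.x.round(4));print(r.fun.reshape(-1,2).round(1).tolist() if 0 else f(r.x).reshape(-1,2).round(1).tolist())
print("post",W(r.x,-.03,1,0,.054),"chip at q=.04",W([*r.x[:3],.04,0],.02,1,0,.028))
for n,a,z in [("post",t(245,536),.054),("post",s(517,152),.054),("pentop",o(738,138),.134),("pentop",w(333,27),.134),("disc",o(718,157),.068),("disc",w(327,120),.068),("foot",o(703,170),.004),("foot",w(320,208),.004),
 ("lens",o(492,65),.003),("lens",w(78,314),.003),("mirror",w(212,358),.003),("mirror",o(482,170),.07),("holder",o(453,290),.003),("holder",w(343,425),.003)]: print(n,ray(*a,z).round(4))
E
python3 m.py
```

```text
[0.5234 0.1336 0.245  0.0045 0.009 ]
[[-0.2, 0.8], [0.5, -0.1], [-0.4, 0.1], [0.1, -0.1], [1.0, -0.4], [0.4, 0.2], [-0.9, -0.6], [-1.3, -0.6], [-0.1, 0.8], [-0.0, 0.7], [-0.2, 0.5], [-0.5, 0.4], [0.3, 0.3], [0.3, 0.4], [-0.5, -0.2], [-0.3, -0.4], [-0.7, -0.1], [-0.5, 0.2], [0.1, 1.0], [1.1, 0.3], [-1.5, -0.9]]
post [np.float64(0.48993635224242504), np.float64(0.12521496492258022), 0.054] chip at q=.04 [np.float64(0.5039875781352066), np.float64(0.12872745565161373), 0.028]
post [0.4916 0.1251]
post [0.4908 0.1235]
pentop [ 0.5512 -0.2156]
pentop [ 0.5436 -0.2036]
disc [ 0.55   -0.2155]
disc [ 0.5473 -0.2139]
foot [ 0.5511 -0.2167]
foot [ 0.5498 -0.2186]
lens [ 0.6277 -0.062 ]
lens [ 0.6284 -0.0602]
mirror [ 0.5455 -0.0576]
mirror [ 0.5385 -0.0544]
holder [ 0.4616 -0.0356]
holder [ 0.4612 -0.0368]
```

The fit is consistent, with residuals of 1 px or less in the top view: slide yaw 0.245, tray at 4.5 mm, post at (0.491, 0.1245), pen at (0.550, -0.2165). I'll write a helper that turns a target into tool-axis deltas, then move.

```bash
cat > d.py <<'E'
from h import *
import sys
def delta(pos,yd):  # yd: direction angle (deg) of tool y, mod 180; tool straight down
    s=get_state();A=R.from_rotvec(s["tcp_rot"])
    y=np.radians(yd);best=None
    for k in(0,np.pi):
        Y=np.array([np.cos(y+k),np.sin(y+k),0]);Z=np.array([0,0,-1.]);T=R.from_matrix(np.c_[np.cross(Y,Z),Y,Z])
        rv=(A.inv()*T).as_rotvec(degrees=True)
        if best is None or np.linalg.norm(rv)<np.linalg.norm(best):best=rv
    print("turn",best.round(2),"shift",(A.inv().apply(np.array(pos)-s["ee_pos"])).round(4),"t",s["clock"],"p",s["ee_pos"].round(4))
if __name__=="__main__": a=list(map(float,sys.argv[1:]));delta(a[:3],a[3])
E
python3 d.py .491 .1245 .237 104.04
```

```text
turn [-6.000e-02 -1.000e-02  1.253e+01] shift [ 0.4948 -0.4414  0.0007] t 0.2 p [ 0.246  -0.4916  0.2371]
```

Emit:
jog_arm(steps=[[0, 0, 3, 0.045, -0.04, 0, 60], [0, 0, 6, 0.09, -0.08, 0, 60], [0, 0, 9, 0.135, -0.12, 0, 60], [0, 0, 12.5, 0.18, -0.16, 0, 60], [0, 0, 12.5, 0.225, -0.2, 0, 60], [0, 0, 12.5, 0.27, -0.24, 0, 60], [0, 0, 12.5, 0.315, -0.281, 0, 60], [0, 0, 12.5, 0.36, -0.321, 0, 60], [0, 0, 12.5, 0.405, -0.361, 0, 60], [0, 0, 12.5, 0.45, -0.401, 0, 60], [0, 0, 12.5, 0.495, -0.441, 0, 60], [0, 0, 12.5, 0.495, -0.441, 0, 60]])

```text
clock: 1.7
ee_pos: [0.4919, 0.1277, 0.2372]
tcp_rot: [-3.116, -0.394, 0.0]
ft_force: [-1.1, -0.8, -0.4]
opening: 0.0558
finger_force: 0.0
```

```bash
python3 d.py .491 .1245 .044 104.04
```

```text
turn [-0.06  0.    0.37] shift [-0.0017  0.003   0.1932] t 1.7 p [0.4919 0.1277 0.2372]
```

Emit:
jog_arm(steps=[[0, 0, 0, 0, 0, 0, 60], [0, 0, 0, 0, 0, 0.04, 60], [0, 0, 0, 0, 0, 0.08, 60], [0, 0, 0, 0, 0, 0.11, 60], [0, 0, 0, 0, 0, 0.135, 60], [0, 0, 0, 0, 0, 0.135, 60], [0, 0, 0, 0, 0, 0.135, 60]])

```text
clock: 2.58
ee_pos: [0.4921, 0.1229, 0.1037]
tcp_rot: [3.118, 0.382, 0.002]
ft_force: [1.1, -0.2, 0.1]
opening: 0.056
finger_force: 0.0
```

```bash
python3 d.py .491 .1245 .044 104.04
python3 - <<'E'
from h import *
a=cam("scene","pics/s1.png")["img"][:,:,::-1];b=cam("top","pics/t1.png")["img"][:,:,::-1]
c=lambda im,x,y,w,h,k:cv2.resize(im[y:y+h,x:x+w],None,fx=k,fy=k,interpolation=cv2.INTER_CUBIC)
cv2.imwrite("pics/v1.png",np.hstack([c(a,240,150,120,150,4),c(b,200,180,80,150,4)]))
E
```

```text
turn [ 0.02 -0.07 -0.06] shift [-0.0007 -0.0018  0.0597] t 2.575 p [0.4921 0.1229 0.1037]
```

View pics/v1.png

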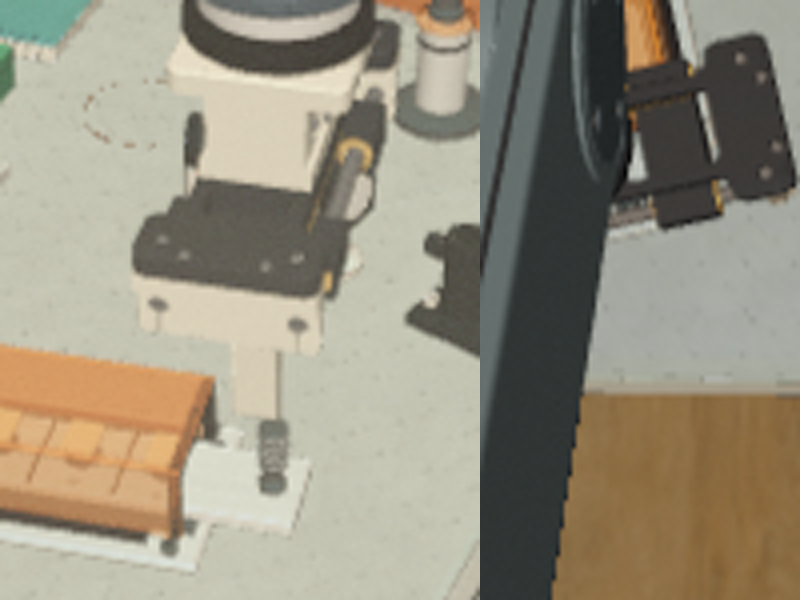

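The fingers straddle the post in line with it: the near finger is right above the post, with the optics and hood clear of the gripper. I'll descend and grip.

Emit:
jog_arm(steps=[[0, 0, 0, 0, 0, 0.02, 60], [0, 0, 0, 0, 0, 0.04, 60], [0, 0, 0, 0, 0, 0.058, 60], [0, 0, 0, 0, 0, 0.058, 60], [0, 0, 0, 0, 0, 0.058, 20], [0, 0, 0, 0, 0, 0.058, 5], [0, 0, 0, 0, 0, 0.058, 5], [0, 0, 0, 0, 0, 0.058, 5], [0, 0, 0, 0, 0, 0.058, 5], [0, 0, 0, 0, 0, 0.058, 5]], squeeze=25)

```text
clock: 3.92
ee_pos: [0.4913, 0.1251, 0.0448]
tcp_rot: [-3.116, -0.384, -0.0]
ft_force: [-0.6, 6.1, 1.4]
opening: 0.0134
finger_force: 25.0
```

```bash
python3 -c "
import numpy as np
from h import get_state
p=get_state()['ee_pos'];import subprocess
d=.0355;q=[p[0]-d*np.cos(.245),p[1]-d*np.sin(.245),p[2]]
from d import delta;delta(q,104.04)"
```

```text
turn [-0.11 -0.02 -0.  ] shift [-0.0355 -0.     -0.    ] t 3.925 p [0.4913 0.1251 0.0448]
```

Emit:
jog_arm(steps=[[0, 0, 0, -0.004, 0, 0, 5], [0, 0, 0, -0.009, 0, 0, 5], [0, 0, 0, -0.014, 0, 0, 5], [0, 0, 0, -0.019, 0, 0, 5], [0, 0, 0, -0.024, 0, 0, 5], [0, 0, 0, -0.029, 0, 0, 5], [0, 0, 0, -0.033, 0, 0, 5], [0, 0, 0, -0.0355, 0, 0, 5], [0, 0, 0, -0.0355, 0, 0, 5], [0, 0, 0, -0.0355, 0, 0, 5], [0, 0, 0, -0.0355, 0, 0, 5], [0, 0, 0, -0.0355, 0, 0, 5]])

```text
clock: 5.42
ee_pos: [0.4571, 0.1166, 0.0448]
tcp_rot: [-3.116, -0.383, -0.001]
ft_force: [-0.5, 6.3, 1.2]
opening: 0.0131
finger_force: 25.0
```

Emit:
jog_arm(steps=[[0, 0, 0, 0, 0, 0, 30], [0, 0, 0, 0, 0, 0, 60], [0, 0, 0, 0, 0, 0, 60], [0, 0, 0, 0, 0, 0, 60], [0, 0, 0, 0, 0, 0, 60], [0, 0, 0, 0, 0, 0, 60], [0, 0, 0, 0, 0, -0.03, 60], [0, 0, 0, 0, 0, -0.06, 60], [0, 0, 0, 0, 0, -0.1, 60], [0, 0, 0, 0, 0, -0.15, 60], [0, 0, 0, 0, 0, -0.18, 60], [0, 0, 0, 0, 0, -0.18, 60]])

```text
clock: 6.92
ee_pos: [0.4585, 0.1154, 0.2271]
tcp_rot: [3.117, 0.385, 0.009]
ft_force: [0.1, 0.5, -0.6]
opening: 0.0556
finger_force: 0.0
```

```bash
python3 d.py .55 -.2165 .225 104.04
```

```text
turn [ 0.08 -0.31  0.04] shift [0.0079 0.3442 0.0026] t 6.925 p [0.4585 0.1154 0.2271]
```

Emit:
jog_arm(steps=[[0, 0, 0, 0.001, 0.03, 0, 60], [0, 0, 0, 0.002, 0.07, 0, 60], [0, 0, 0, 0.003, 0.11, 0, 60], [0, 0, 0, 0.005, 0.16, 0, 60], [0, 0, 0, 0.006, 0.21, 0, 60], [0, 0, 0, 0.008, 0.26, 0, 60], [0, 0, 0, 0.009, 0.3, 0, 60], [0, 0, 0, 0.01, 0.33, 0, 60], [0, 0, 0, 0.01, 0.346, 0, 60], [0, 0, 0, 0.01, 0.346, 0, 60], [0, 0, 0, 0.01, 0.346, 0, 60], [0, 0, 0, 0.01, 0.346, 0, 60]])

```text
clock: 8.43
ee_pos: [0.5507, -0.2166, 0.2248]
tcp_rot: [-3.117, -0.387, -0.0]
ft_force: [0.2, 0.8, 0.0]
opening: 0.0555
finger_force: 0.0
```

```bash
python3 d.py .55 -.2165 .101 104.04
python3 - <<'E'
from h import *
a=cam("scene","pics/s2.png")["img"][:,:,::-1];b=cam("top","pics/t2.png")["img"][:,:,::-1]
c=lambda im,x,y,w,h,k:cv2.resize(im[y:y+h,x:x+w],None,fx=k,fy=k,interpolation=cv2.INTER_CUBIC)
L=c(a,205,215,125,80,4);L=np.vstack([L,c(a,295,75,125,70,4)])
cv2.imwrite("pics/v2.png",np.hstack([L[:600],c(b,205,180,50,100,6)[:600]]))
E
```

```text
turn [-0.01 -0.    0.11] shift [-0.0007 -0.0003  0.1238] t 8.425 p [ 0.5507 -0.2166  0.2248]
```

View pics/v2.png

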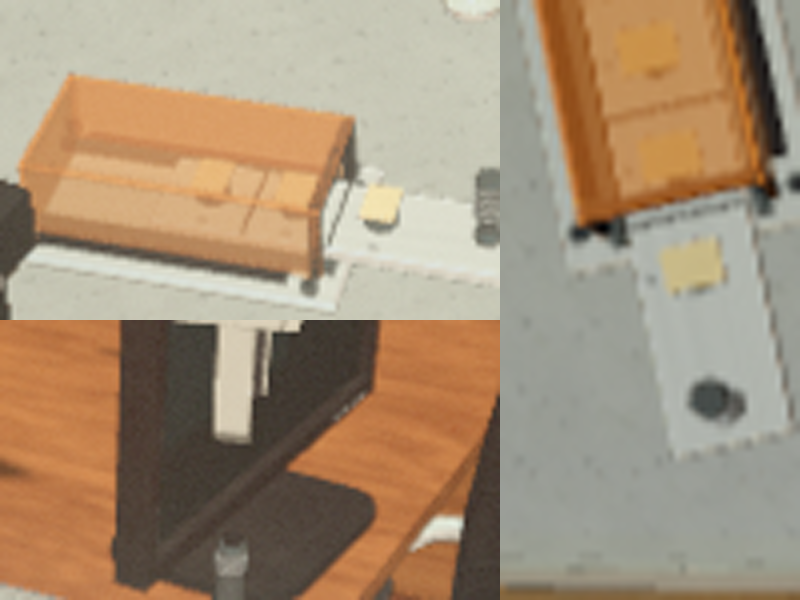

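The front chip now shows uncovered, at (381,205) in the side view and (692,265) in the top view. The first line lies just at the hood edge and the middle chip is still under the hood. The raised gripper is over the pen. I'll quantify this.

```bash
cat > m2.py <<'E'
from fit import *
S=np.array([.5234,.1336]);u=np.array([np.cos(.245),np.sin(.245)]);v=np.array([-u[1],u[0]])
t=lambda a,b:("top",cp(a-500,b,205,180,6)); s=lambda a,b:("scene",cp(a,b,205,215,4))
for n,a,z,x in [("chip",t(692,265),.028,.02),("chip",s(381,205),.028,.02),("post",t(710,397),.054,-.03),("mid",t(669,157),.028,.06),("line",t(688,212),.016,.04),("line",s(339,209),.016,.04),("line2",t(658,108),.016,.08),("line2",s(256,202),.016,.08)]:
    P=ray(*a,z);print(n,P.round(4),"q",round(x-(P-S)@u,4),"lat",round((P-S)@v,4))
E
python3 m2.py
```

```text
chip [0.5053 0.1299] q 0.0385 lat 0.0008
chip [0.5036 0.1305] q 0.04 lat 0.0018
post [0.4573 0.1172] q 0.0381 lat 0.0001
mid [0.5436 0.1397] q 0.0389 lat 0.0011
line [0.5257 0.1343] q 0.0376 lat 0.0002
line [0.5255 0.1302] q 0.0388 lat -0.0038
line2 [0.5633 0.1468] q 0.0381 lat 0.0031
line2 [0.562  0.1433] q 0.0402 lat 0.0
```

Tray at about 0.039, inside the band. I take the front chip as (0.505, 0.129), using both the images and the gripper pose. Now I'll descend on the pen and grip it.

Emit:
jog_arm(steps=[[0, 0, 0, 0, 0, 0.03, 60], [0, 0, 0, 0, 0, 0.06, 60], [0, 0, 0, 0, 0, 0.09, 60], [0, 0, 0, 0, 0, 0.11, 60], [0, 0, 0, 0, 0, 0.124, 60], [0, 0, 0, 0, 0, 0.124, 60], [0, 0, 0, 0, 0, 0.124, 25], [0, 0, 0, 0, 0, 0.124, 10], [0, 0, 0, 0, 0, 0.124, 10], [0, 0, 0, 0, 0, 0.124, 10], [0, 0, 0, 0, 0, 0.124, 10], [0, 0, 0, 0, 0, 0.124, 10]], squeeze=25)

```text
clock: 10.12
ee_pos: [0.551, -0.218, 0.1009]
tcp_rot: [3.118, 0.385, 0.0]
ft_force: [-0.5, -0.5, 2.0]
opening: 0.0174
finger_force: 25.0
```

Gripped: the opening of 17.4 mm matches the 18 mm handle. Lifting straight up.

Emit:
jog_arm(steps=[[0, 0, 0, 0, 0, -0.005, 10], [0, 0, 0, 0, 0, -0.015, 10], [0, 0, 0, 0, 0, -0.025, 10], [0, 0, 0, 0, 0, -0.035, 10], [0, 0, 0, 0, 0, -0.05, 10], [0, 0, 0, 0, 0, -0.065, 10], [0, 0, 0, 0, 0, -0.08, 10], [0, 0, 0, 0, 0, -0.095, 10], [0, 0, 0, 0, 0, -0.105, 10], [0, 0, 0, 0, 0, -0.11, 10], [0, 0, 0, 0, 0, -0.11, 10], [0, 0, 0, 0, 0, -0.11, 10]])

```text
clock: 11.62
ee_pos: [0.5506, -0.2177, 0.21]
tcp_rot: [-3.117, -0.385, 0.001]
ft_force: [0.4, -1.0, -1.5]
opening: 0.0178
finger_force: 25.0
```

```bash
python3 d.py .505 .129 .215 104.04
python3 - <<'E'
from h import *
a=cam("scene","pics/s3.png")["img"][:,:,::-1]
cv2.imwrite("pics/v3.png",cv2.resize(a[60:200,280:420],None,fx=4,fy=4,interpolation=cv2.INTER_CUBIC))
E
```

```text
turn [-0.05  0.05  0.03] shift [ 0.0401 -0.3474 -0.0047] t 11.625 p [ 0.5506 -0.2177  0.21  ]
```

View pics/v3.png

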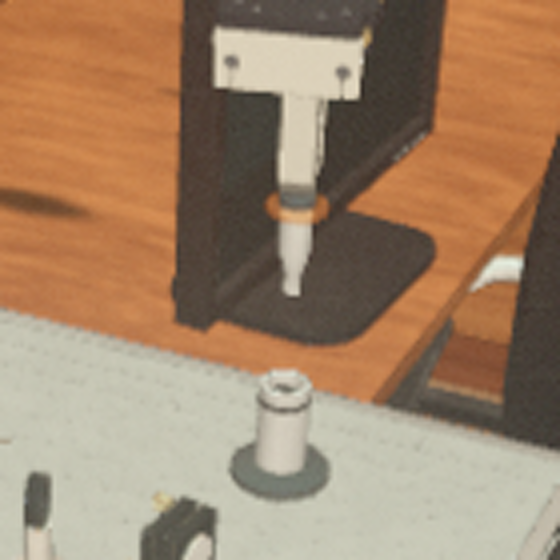

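The pen is clear of the stand and held, with its tip at (291,294) and disc at (298,208) in the crop. I'll compare those with the projection of an upright pen.

Run:
```python
from fit import *
c=lambda a,b:cp(a,b,280,60,4)
p=get_state()["ee_pos"]
for n,uv,h in[("tip",(291,294),-.087),("disc",(298,208),-.035)]:
    z=p[2]+h;print(n,np.array(c(*uv)).round(1),proj("scene",[p[0],p[1],z]).round(1),ray("scene",c(*uv),z).round(4),p[:2].round(4))
```

```text
tip [352.4 133.1] [352.1 132.3] [ 0.5486 -0.2146] [ 0.5507 -0.2177]
disc [354.1 111.6] [353.4 111.2] [ 0.5485 -0.2165] [ 0.5507 -0.2177]
```

The pen is upright and centred to within calibration error. Now I carry it over the optics with the tip at about 0.12.

Emit:
jog_arm(steps=[[0, 0, 0, 0.001, -0.01, 0, 10], [0, 0, 0, 0.004, -0.03, 0, 10], [0, 0, 0, 0.007, -0.06, 0, 10], [0, 0, 0, 0.01, -0.09, 0, 10], [0, 0, 0, 0.014, -0.12, 0, 10], [0, 0, 0, 0.017, -0.15, 0, 10], [0, 0, 0, 0.021, -0.18, 0, 10], [0, 0, 0, 0.024, -0.21, 0, 10], [0, 0, 0, 0.028, -0.24, 0, 10], [0, 0, 0, 0.031, -0.27, 0, 10], [0, 0, 0, 0.034, -0.295, 0, 10], [0, 0, 0, 0.036, -0.315, 0, 10]])

```text
clock: 13.28
ee_pos: [0.508, 0.0987, 0.2108]
tcp_rot: [-3.117, -0.387, -0.0]
ft_force: [-0.2, 0.3, -0.8]
opening: 0.0175
finger_force: 25.0
```

Emit:
jog_arm(steps=[[0, 0, 0, 0.002, -0.015, 0, 10], [0, 0, 0, 0.003, -0.025, 0, 10], [0, 0, 0, 0.004, -0.031, 0, 10], [0, 0, 0, 0.004, -0.032, 0, 10], [0, 0, 0, 0.004, -0.032, 0.02, 10], [0, 0, 0, 0.004, -0.032, 0.04, 10], [0, 0, 0, 0.004, -0.032, 0.055, 10], [0, 0, 0, 0.004, -0.032, 0.065, 10], [0, 0, 0, 0.004, -0.032, 0.07, 10], [0, 0, 0, 0.004, -0.032, 0.07, 10], [0, 0, 0, 0.004, -0.032, 0.07, 10], [0, 0, 0, 0.004, -0.032, 0.07, 10]])

```text
clock: 14.78
ee_pos: [0.5056, 0.1285, 0.1412]
tcp_rot: [3.118, 0.385, 0.002]
ft_force: [-0.6, -0.2, -0.4]
opening: 0.017
finger_force: 25.0
```

```bash
python3 d.py .505 .129 .120 104.04
python3 - <<'E'
from h import *
a=cam("scene","pics/s4.png")["img"][:,:,::-1]
cv2.imwrite("pics/v4.png",cv2.resize(a[200:300,240:370],None,fx=6,fy=6,interpolation=cv2.INTER_CUBIC)[:600,:800])
E
```

```text
turn [ 0.01 -0.06  0.04] shift [-0.0005 -0.0007  0.0212] t 14.775 p [0.5056 0.1285 0.1412]
```

View pics/v4.png

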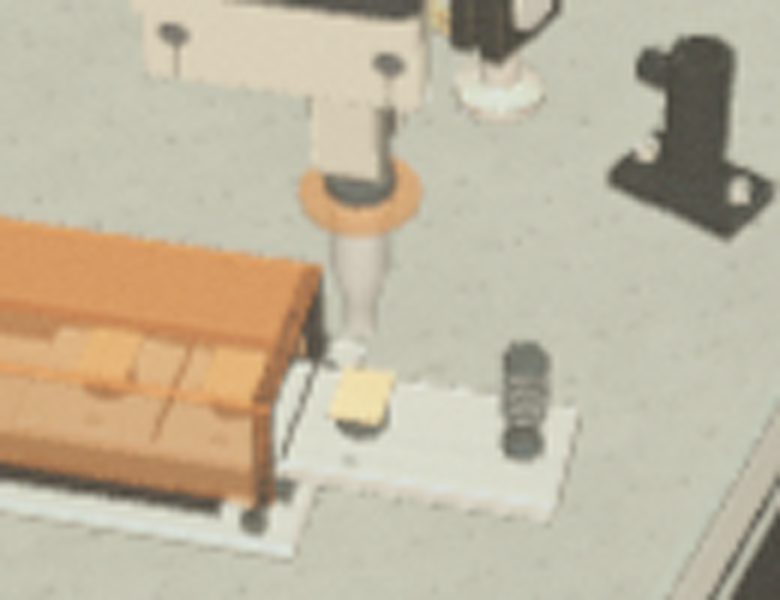

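The pen hangs nose down above the gold chip: tip face at about (358,330), chip centre at about (362,395). The tray line is at the hood edge and the optics are undisturbed. I'll compare tip and chip in the same image.

Run:
```python
from fit import *
c=lambda a,b:cp(a,b,240,200,6)
p=get_state()["ee_pos"];print(p)
print("tip",ray("scene",c(358,331),p[2]-.087).round(4),"chip",ray("scene",c(362,396),.028).round(4),"exp tip px",(proj("scene",[p[0],p[1],p[2]-.087])-[240,200])*6,"exp chip",(proj("scene",[.505,.129,.028])-[240,200])*6)
```

```text
[0.50546678 0.12848492 0.14092909]
tip [0.5051 0.1298] chip [0.5039 0.1298] exp tip px [356.43691047 325.36668032] exp chip [357.3144927  390.77517838]
```

Emit:
jog_arm(steps=[[0, 0, 0, -0.001, 0, 0.005, 10], [0, 0, 0, -0.001, 0, 0.01, 10], [0, 0, 0, -0.001, 0, 0.014, 10], [0, 0, 0, -0.001, 0, 0.017, 10], [0, 0, 0, -0.001, 0, 0.019, 10], [0, 0, 0, -0.001, 0, 0.02, 10], [0, 0, 0, -0.001, 0, 0.02, 10], [0, 0, 0, -0.001, 0, 0.02, 10], [0, 0, 0, -0.001, 0, 0.02, 10], [0, 0, 0, -0.001, 0, 0.02, 10], [0, 0, 0, -0.001, 0, 0.02, 10]])

```text
clock: 16.3
ee_pos: [0.5044, 0.1282, 0.1207]
tcp_rot: [3.118, 0.385, 0.0]
ft_force: [0.1, 0.6, -0.7]
opening: 0.0174
finger_force: 25.0
```

Run:
```python
from h import *
a=cam("scene","pics/s5.png")["img"][:,:,::-1]
cv2.imwrite("pics/v5.png",cv2.resize(a[220:300,260:350],None,fx=7,fy=7,interpolation=cv2.INTER_CUBIC))
s=get_state();print(s["ee_pos"],s["joint_velocities"].round(4))
```

```text
[0.50433691 0.12820985 0.12067656] [-0.0017 -0.0003  0.0022 -0.0004 -0.0006  0.0002]
```

View pics/v5.png

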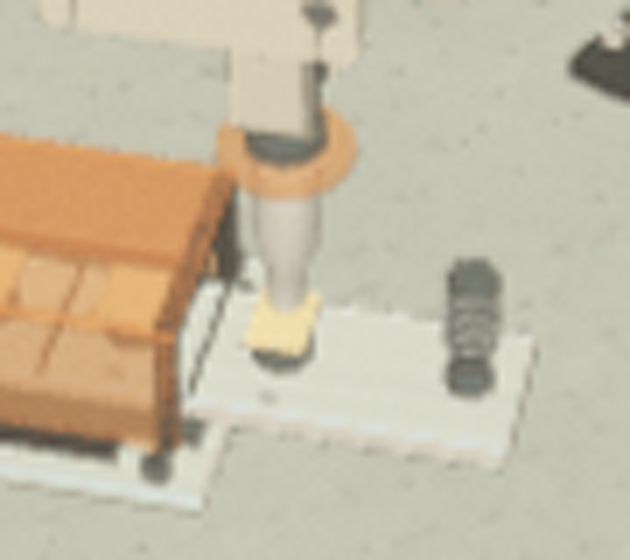

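The tip sits at about (288,305) over the chip centre at about (284,322). That offset matches a gap of 5 to 6 mm with about 1 mm of sideways error, and nothing touches. Handing in.

```bash
python3 -c "
from rig import *
print(job_done())"
```

```text
the job is handed in; nothing more can be done
None
```

I handed the job in at about 16 s on the robot clock, with no verdict returned: the tray is drawn out to about 39 mm with only the front chip exposed, and the pen is held upright with its tip about 5–6 mm above that chip and about 1 mm off centre.

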